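# Fit the tube plate onto the rack's two posts

### The job

Finish the sample-tube rack: pick the one plate whose two end holes fit the posts of the metal rack base, lower it over both posts (do not drop it) and leave it lying level, fully down on the collars. Leave the other two plates where they lie.

Things in the scene. Friction and masses are not known exactly. Their poses are not given: they have to be found in the camera images.
- rack_base: Fixed aluminium rack base: foot 150 (its y) x 50 (x) x 12 mm high; on it two 42 mm round collars, flat tops 32 mm above the bench, each with a 16 mm steel post, at y = -45 and +45 mm. Posts are straight up to 66 mm, then taper to a 6 mm tip at 76 mm above the bench. Origin: centre of the underside; z up. Same after a half turn.
- tube_plate: The plate that fits: white plastic, 136 (its y) x 64 (x) x 8 mm thick, a 34 mm hole at y = -45 and +45 mm, four 13 mm tube holes between. An upright grip in its middle, 12 thick (x) x 30 long (y), rises from 8 to 48 mm above the underside. 0.08 to 0.17 kg. Origin: centre of the underside; z up. Same after a half turn. Starts flat on the bench, grip up.
- small_hole_plate: A plate that does not fit: same outline as the tube plate (136 x 64 x 8 mm) but its two end holes, also 90 mm apart, are only 12 mm, too small for the posts. Same plastic, grip, origin and axes as the tube plate; lies flat on the bench.
- short_plate: A plate that does not fit: shorter, 104 x 64 x 8 mm, with two 28 mm end holes only 66 mm apart and two 13 mm tube holes. Same plastic, grip, origin and axes as the tube plate; lies flat on the bench.
Mind the look-alikes: they are no part of the job. What is shaped like the rack_base but black is not meant.

How it is judged:
By the outcome, as a careful person would: the job done as asked, in the order asked, and still so for the second after the job is handed in, with the robot touching nothing.
It also fails if it takes over 38 s, if anything falls off the work surface, if the arm or the gripper's body presses on something with over 40 N, if the wrist force passes 120 N, or if a joint passes its speed limit or range.

### The arm

A 7-joint arm with a two-finger parallel gripper is mounted at the origin on the work surface. World frame = base frame: x ahead of the robot, y to its left, z up, the work surface at z = 0. Lengths are in mm, angles in degrees, forces in N, time in s.
With the tool pointing down it reaches from about 400 to 850 mm from the base axis. Payload 6.9 kg.
Tool frame: the origin (TCP) lies midway between the tips of the shut fingers; the grasp point (between the pads) lies robot.grip_depth behind it (robot.grip_depth is the distance from the TCP to the grasp point, in mm); y points along the fingers, z is the direction in which the jaws open and shut, and the axes are right-handed (so a half turn about y gives the same grasp; the last joint's range is limited). The gripper opens to 85 mm and grips with 20 to 120 N. Pads are 22 mm wide; open, the fingers measure 114 mm over their backs; the gripper's body (76 mm by 85 mm) begins 54 mm behind the grasp point. The pads swing forward as they close: fully open they stand 13 mm farther back than shut.
Start: joints at [82.592, 29.078, -13.613, 85.955, 7.202, 65.827, -8.869], TCP at [145.376, -607.846, 231.275] pointing down, gripper open.
Joint ranges: [-176.47, 176.47], [-13.61, 117.27], [-81.72, 77.17], [0.22, 143.17], [-87.28, 267.28], [10, 112.55], [-165.47, 165.47]. Speed limits (degrees/s): [136.94, 136.94, 180, 180, 180, 180, 180].

### API

Orientations are given as [roll, pitch, yaw] about the fixed x, y, z axes, in that order (R = Rz(yaw) Ry(pitch) Rx(roll)).
In Python, from plant import robot gives the robot as it stands. The module is installed in compiled form; this text tells all that it offers.
- The arm moves only by the tool step_arm, never from a script. Its argument "steps" is a list of rows, each a list of 7 numbers: the shift along the tool's x, y, z in mm, then the turn, a rotation vector about the tool's x, y, z in degrees, then the closure, from 0 (fully open) to 1 (shut). A call has 1 to 20 rows; each row shifts and turns the commanded pose from where the row before left it, along the tool's axes as they then stand; what a row does not reach is not made up. A row lasts 1/10 s, in which the tool goes at most 50 mm and 8.59 degrees, less where a joint would pass 70% of its speed; a pose out of reach is approached as far as the arm can. A call is refused whole if a number of a shift passes 50 or a number of a turn 8.59, either way. A call with a gripper value outside its range is refused whole. The fingers move at their own pace and stop on an object; "squeeze" is the grip in N (left out, the last holds). Time passes only in rows, so rows that do not move let the fingers close. It gives the time, the measured TCP pose, the force and the opening at its end, in the units of the state.
- robot.observe(): the state, without advancing time (a new reading comes with each control period).
- robot.read_camera(name): name is "scene" or "top" or "wrist"; returns a dict with "image" (420x560x3 uint8, blue, green, red), "range_z" (420x560 float32, mm along the optical axis (not along the pixel's ray), 0 where there is no reading), "intrinsics" (3x3 intrinsics, pixels), "R" (3x3) and "t" (3): a world point X has camera coordinates R X + t. Camera axes: x right, y down, z forward; pixel columns grow to the right and rows downward; lengths in mm; the calibration is good to about 2 mm. A picture is of the moment at which its call begins.
- robot.sign_off(): hands the job in, once; it reports no verdict.
The state is a dict: "t": time; "joint_positions": joint angles; "dq": joint speeds; "effort": joint torques, N m; "ee_pos": TCP position; "orientation": TCP orientation; "force": force on the tool from outside, world axes, zero at the start; "torque": the same for the moment, N m; "grip_width": opening from 0.0 (shut) to 1.0 (fully open).
Only numpy, scipy, OpenCV 4.12 (cv2) and the standard library are available. Lean on these libraries where they do the work, as an engineer would, in place of code of your own. Each camera call takes 0.05 s, during which the arm holds its last target.

## Working session

There is one attempt and no reset: what is moved stays moved. The work goes in short steps, Python scripts to look and compute and a tool call to move; the robot and the scene stay as the last step left them, time stands still between calls to the robot, and variables do not carry over. Pictures are saved under pics/ and viewed, and the job is handed in when it is done.

Besides the shell and the picture viewer there is one more tool, called after "Request:" by a JSON object that holds its "fn" and its "kwargs". step_arm: Moves the arm, as the interface text tells. Its arguments: {"type":"object","properties":{"steps":{"type":"array"},"squeeze":{"type":"number"}},"required":["steps"]}

```bash
mkdir -p pics
cat > h.py <<'E'
from plant import robot
import numpy as np, cv2, pickle
def snap(n,tag):
    c=robot.read_camera(n); pickle.dump({k:np.array(v) for k,v in c.items()},open(f'{tag}.pkl','wb')); cv2.imwrite(f'pics/{tag}.png',c['image']); return c
def load(tag): return pickle.load(open(f'{tag}.pkl','rb'))
def pix(c,u,v,z=None):
    K=c['intrinsics'];R=c['R'];t=np.array(c['t']).ravel()
    d=np.linalg.inv(K)@np.array([u,v,1.]);o=-R.T@t;w=R.T@d
    if z is None: return o+w*c['range_z'][int(v),int(u)]
    return o+w*(z-o[2])/w[2]
E
python3 - <<'E'
from h import *
print(robot.observe(),robot.grip_depth)
for n in('top','scene'):snap(n,n+'1')
print(load('top1')['R'],load('top1')['t'])
E
```

```text
{'t': 0.0, 'joint_positions': array([ 82.5930597 ,  29.12509332, -13.60755898,  86.00807905,
         7.20497205,  65.82821491,  -8.86984587]), 'dq': array([-0.00374776, -0.05136929, -0.00558214, -0.11097741, -0.06189953,
        0.03935263,  0.06433464]), 'effort': array([ 1.11728772e-03, -6.20598221e+01, -2.18680859e+00, -2.49655312e+01,
        1.26229096e-02,  1.20974559e-02, -8.33578770e-05]), 'ee_pos': array([ 145.16548881, -607.3909575 ,  230.43734476]), 'orientation': array([-9.01022059e+01, -5.48878091e-03, -1.66548094e+02]), 'force': array([ 0.52646098,  0.95899846, -0.03413982]), 'torque': array([-0.0275333 , -0.00501758,  0.02766612]), 'grip_width': 1.0030525155692784} 18.700000000000003
[[ 0.01935754 -0.99979134 -0.00652343]
 [-0.98342028 -0.01786311 -0.18045904]
 [ 0.18030486  0.00990852 -0.98356087]] [-183.4751527   490.76553605 1092.42204378]
```

View pics/top1.png

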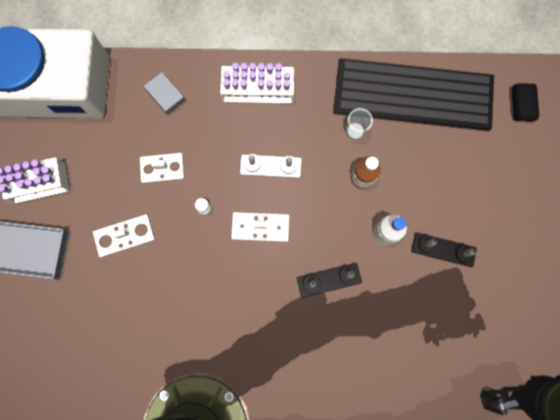

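View pics/scene1.png

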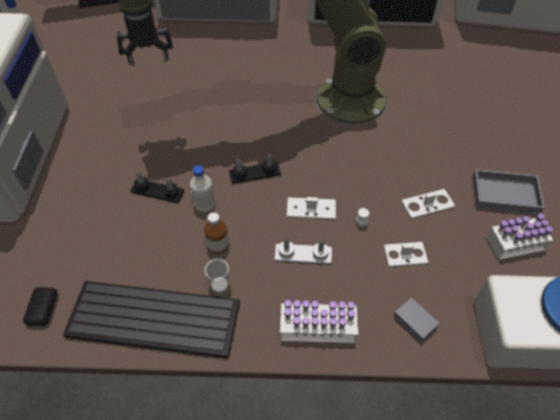

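The top view shows the tube plate (large end holes) at about (123,235), the small-hole plate at (261,226), the short plate at (161,167) and the aluminium base at (271,166). The two black look-alikes are at (330,280) and (444,249). I'll enlarge the plate and the base.

Run:
```python
from h import *
c=load('top1');im=c['image']
a=cv2.resize(im[200:270,80:170],None,fx=8,fy=8,interpolation=cv2.INTER_CUBIC)
b=cv2.resize(im[140:190,230:310],None,fx=9,fy=9,interpolation=cv2.INTER_CUBIC)
cv2.imwrite('pics/a.png',a);cv2.imwrite('pics/b.png',b)
g=im.min(2)
def comp(x0,x1,y0,y1,z,th=130):
    m=np.zeros_like(g);m[y0:y1,x0:x1]=(g[y0:y1,x0:x1]>th)*255
    cs,_=cv2.findContours(m,cv2.RETR_EXTERNAL,cv2.CHAIN_APPROX_NONE);k=max(cs,key=cv2.contourArea)[:,0]
    w=np.array([pix(c,u,v,z) for u,v in k])[:,:2].astype(np.float32)
    print(cv2.minAreaRect(w), cv2.minAreaRect(k))
comp(80,170,205,265,8); comp(225,298,205,248,8); comp(232,310,145,185,12); comp(135,190,145,190,8)
```

```text
((441.6060485839844, 197.75650024414062), (71.34085845947266, 141.2635040283203), 19.218862533569336) ((122.56566619873047, 235.20639038085938), (28.544458389282227, 59.51454162597656), 72.34988403320312)
((469.5030517578125, -136.52914428710938), (142.34368896484375, 72.47525787353516), 88.7585220336914) ((260.047119140625, 226.32186889648438), (58.23344039916992, 29.336544036865234), 2.2906100749969482)
((623.3062133789062, -158.47470092773438), (154.1234893798828, 58.58918762207031), 87.85679626464844) ((270.2776184082031, 165.22512817382812), (61.96686553955078, 22.70541763305664), 3.012787342071533)
((614.56591796875, 114.75808715820312), (71.90764617919922, 109.83557891845703), 6.7592926025390625) ((161.023193359375, 167.2397003173828), (27.645044326782227, 44.50177764892578), 84.47245788574219)
```

View pics/a.png

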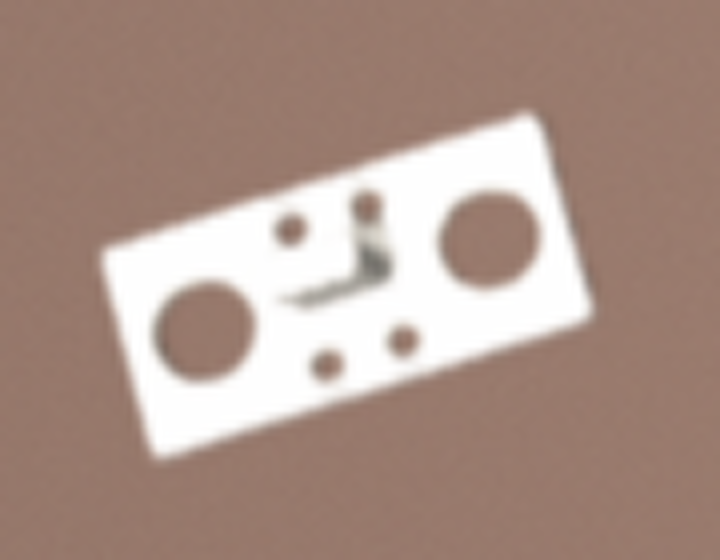

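View pics/b.png

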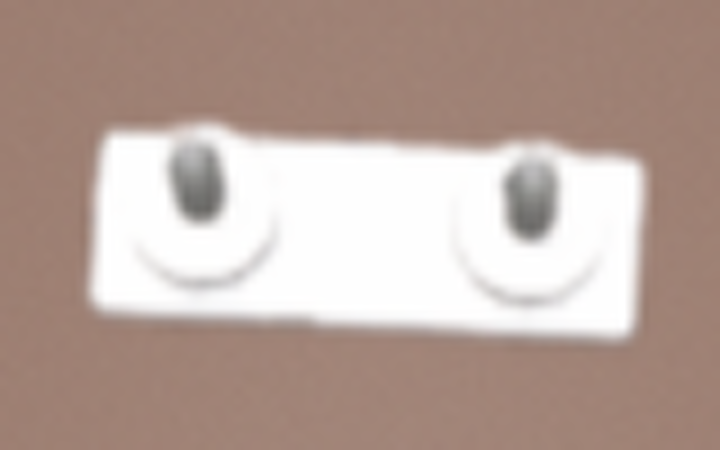

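Run:
```python
from h import *
c=load('top1')
A=lambda x,y:(80+(x+.5)/8-.5,200+(y+.5)/8-.5)
B=lambda x,y:(230+(x+.5)/9-.5,140+(y+.5)/9-.5)
h1=pix(c,*A(204,331),6);h2=pix(c,*A(490,239),6);d=h1-h2
print('holes',h1,h2,(h1+h2)/2,np.linalg.norm(d),np.degrees(np.arctan2(d[1],d[0]))-90)
for z,p,q in((76,(199,147),(534,164)),(32,(200,212),(530,230))):
    a=pix(c,*B(*p),z);b=pix(c,*B(*q),z);d=a-b
    print('posts',z,(a+b)/2,np.linalg.norm(d),np.degrees(np.arctan2(d[1],d[0]))-90)
for n in('top1','scene1'):
    c=load(n);u,v=np.meshgrid(range(560),range(420));Z=c['range_z'].astype(float)
    P=np.stack([u,v,np.ones_like(u)],-1)@np.linalg.inv(c['intrinsics']).T*Z[...,None]
    W=(P-np.ravel(c['t']))@c['R']
    ok=(Z>0)&(W[...,0]>100)&(W[...,0]<800)&(np.abs(W[...,1])<700)
    for y in range(-700,400,100):
        for x in range(100,800,100):
            m=ok&(W[...,0]>x)&(W[...,0]<x+100)&(W[...,1]>y)&(W[...,1]<y+100)
            if m.any() and np.percentile(W[m][:,2],99.8)>60: print(n,x,y,W[m][:,2].max().round())
```

```text
holes [426.63448567 240.5095736    6.        ] [456.55057669 155.17501626   6.        ] [441.59253118 197.84229493   6.        ] 90.42654023315757 19.31934798625933
posts 76 [ 625.10684924 -159.45154821   76.        ] 88.03425385713064 -2.0251489310503814
posts 32 [ 620.18246438 -158.38331636   32.        ] 89.99751623626004 -2.2352787311571802
top1 100 -700 404.0
top1 400 -700 78.0
top1 100 -600 471.0
top1 400 -600 76.0
top1 400 -500 155.0
top1 500 -500 128.0
top1 600 -500 95.0
top1 300 -400 79.0
top1 500 -400 134.0
top1 600 -400 136.0
top1 700 -400 86.0
top1 300 -300 77.0
top1 600 -300 76.0
top1 600 -200 78.0
top1 700 200 136.0
top1 500 300 93.0
top1 600 300 91.0
top1 700 300 159.0
scene1 100 -700 466.0
scene1 400 -700 80.0
scene1 100 -600 465.0
scene1 400 -600 80.0
scene1 400 -500 158.0
scene1 500 -500 100.0
scene1 600 -500 103.0
scene1 300 -400 82.0
scene1 500 -400 135.0
scene1 600 -400 136.0
scene1 700 -400 87.0
scene1 300 -300 79.0
scene1 600 -300 81.0
scene1 600 -200 77.0
scene1 700 -200 89.0
scene1 700 -100 89.0
scene1 700 200 137.0
scene1 500 300 94.0
scene1 600 300 95.0
scene1 700 300 162.0
```

```bash
cat >> h.py <<'E'
from scipy.spatial.transform import Rotation as Ro
def plan(target,yaw,n,start=None,syaw=None):
    """constant row (dx,dy,dz,wy) n times to move from start to target, tool down; prints radius range"""
    s=robot.observe()
    p0=np.array(s['ee_pos'] if start is None else start,float); y0=s['orientation'][2] if syaw is None else syaw
    dy=(yaw-y0+180)%360-180
    w=dy/n
    # row: shift along tool axes at start-of-row, then turn
    Rz=lambda a:np.array([[np.cos(np.radians(a)),-np.sin(np.radians(a))],[np.sin(np.radians(a)),np.cos(np.radians(a))]])
    M=sum(Rz(y0+k*w) for k in range(n))
    b=np.linalg.solve(M,(np.array(target)-p0)[:2])
    q=p0[:2].copy();r=[]
    for k in range(n): q=q+Rz(y0+k*w)@b; r.append(np.hypot(*q))
    print('n',n,'row x %.2f y %.2f z %.2f wy %.3f'%(b[0],(p0[2]-target[2])/n,b[1],-w),'speed %.1f'%np.hypot(*b),'r',min(r),max(r))
E
python3 - <<'E'
from h import *
for n in (20,22,24,26,30): plan((441.6,197.8,230),19.3-90,n,start=(145.4,-607.8,231.3),syaw=-166.55)
print(robot.observe()['orientation'])
E
```

```text
n 20 row x -47.49 y 0.07 z -9.09 wy -4.793 speed 48.3 r 483.87539718402724 617.693046427191
n 22 row x -43.20 y 0.06 z -8.10 wy -4.357 speed 44.0 r 483.8753971840272 618.3657327821343
n 24 row x -39.63 y 0.05 z -7.30 wy -3.994 speed 40.3 r 483.87539718402707 618.9243890163232
n 26 row x -36.60 y 0.05 z -6.64 wy -3.687 speed 37.2 r 483.875397184027 619.3957238228516
n 30 row x -31.74 y 0.04 z -5.62 wy -3.195 speed 32.2 r 483.87539718402735 620.1472112162027
[-9.00927628e+01 -2.31956536e-03 -1.66545763e+02]
```

Request:
{"fn": "step_arm", "kwargs": {"steps": [[-39.6,0,-7.3,0,-4,0,0],[-39.6,0,-7.3,0,-4,0,0],[-39.6,0,-7.3,0,-4,0,0],[-39.6,0,-7.3,0,-4,0,0],[-39.6,0,-7.3,0,-4,0,0],[-39.6,0,-7.3,0,-4,0,0],[-39.6,0,-7.3,0,-4,0,0],[-39.6,0,-7.3,0,-4,0,0],[-39.6,0,-7.3,0,-4,0,0],[-39.6,0,-7.3,0,-4,0,0],[-39.6,0,-7.3,0,-4,0,0],[-39.6,0,-7.3,0,-4,0,0],[-39.6,0,-7.3,0,-4,0,0],[-39.6,0,-7.3,0,-4,0,0],[-39.6,0,-7.3,0,-4,0,0],[-39.6,0,-7.3,0,-4,0,0],[-39.6,0,-7.3,0,-4,0,0],[-39.6,0,-7.3,0,-4,0,0],[-39.6,0,-7.3,0,-4,0,0],[0,0,0,0,0,0,0]]}}

```text
t: 2.1
ee_pos: [500.8, 13.1, 231.8]
orientation: [-90.0, 0.2, -89.9]
force: [-0.1, 0.2, 0.7]
grip_width: 0.999
```

Run:
```python
from h import *
print(robot.observe()['orientation'],robot.observe()['ee_pos'])
plan((441.6,197.8,180),-70.7,5)
```

```text
[-89.97428672   0.16975664 -89.92754576] [500.76482891  13.13558552 231.77180589]
n 5 row x -38.37 y 10.35 z -6.77 wy -3.846 speed 39.0 r 483.8753971840272 496.6271004211942
```

Request:
{"fn": "step_arm", "kwargs": {"steps": [[-38.4,10.3,-6.8,0,-3.85,0,0],[-38.4,10.3,-6.8,0,-3.85,0,0],[-38.4,10.3,-6.8,0,-3.85,0,0],[-38.4,10.3,-6.8,0,-3.85,0,0],[-38.4,10.3,-6.8,0,-3.85,0,0],[0,0,0,0,0,0,0],[0,0,0,0,0,0,0]]}}

```text
t: 2.8
ee_pos: [444.0, 192.1, 179.5]
orientation: [-90.1, -0.0, -71.2]
force: [0.5, -0.2, 0.3]
grip_width: 1.003
```

Run:
```python
from h import *
print(robot.observe()['orientation'],robot.observe()['ee_pos'])
snap('wrist','w1')
```

```text
[-9.00576344e+01 -1.94223921e-02 -7.12361181e+01] [443.97410505 192.13662173 179.45521526]
```

View pics/w1.png

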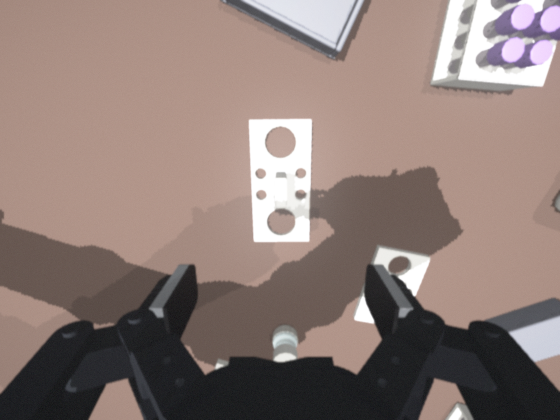

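The wrist view shows the tube plate centred between the fingers, with its end holes at about (280,143) and (281,221). Next I'll refine its pose.

Run:
```python
from h import *
c=load('w1');im=c['image']
cv2.imwrite('pics/w1c.png',cv2.resize(im[110:250,235:325],None,fx=4.2,fy=4.2,interpolation=cv2.INTER_CUBIC))
g=im.min(2);m=np.zeros_like(g);m[105:255,235:325]=(g[105:255,235:325]>190)*255
cs,_=cv2.findContours(m,cv2.RETR_CCOMP,cv2.CHAIN_APPROX_NONE)
for k in cs:
    if cv2.contourArea(k)<200: continue
    w=np.array([pix(c,u,v,8) for u,v in k[:,0]])[:,:2].astype(np.float32)
    print(cv2.minAreaRect(w))
```

```text
((441.6986389160156, 198.68482971191406), (65.94253540039062, 137.63473510742188), 19.23285484313965)
((456.4717102050781, 157.66464233398438), (34.714874267578125, 31.986316680908203), 64.91431427001953)
((426.7725524902344, 241.3095703125), (32.60453414916992, 32.58431625366211), 63.703495025634766)
```

View pics/w1c.png

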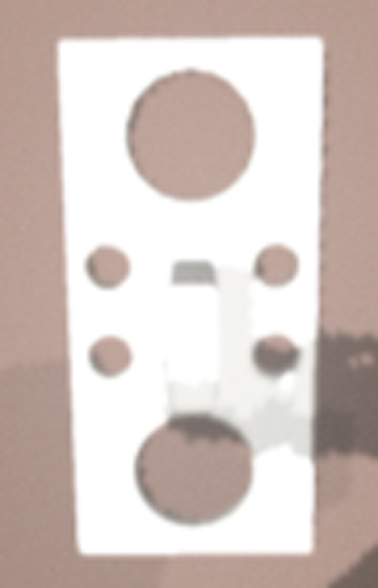

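Run:
```python
from h import *
plan((441.7,198.2,16),-70.75,6)
```

```text
n 6 row x -1.26 y 27.26 z -0.08 wy -0.103 speed 1.3 r 484.01403441615446 484.13028205225913
```

Request:
{"fn": "step_arm", "kwargs": {"steps": [[-1.3,27,-0.1,0,-0.1,0,0],[-1.3,27,-0.1,0,-0.1,0,0],[-1.3,27,-0.1,0,-0.1,0,0],[-1.3,27,-0.1,0,-0.1,0,0],[-1.3,15,-0.1,0,-0.1,0,0],[0,0,0,0,0,0,0],[0,0,0,0,0,0,0]]}}

```text
t: 3.55
ee_pos: [442.5, 197.1, 57.1]
orientation: [-90.0, -0.0, -70.9]
force: [-0.8, 0.8, 0.9]
grip_width: 0.996
```

Run:
```python
from h import *
for i in range(3): print(robot.observe()['orientation'],robot.observe()['ee_pos'])
snap('wrist','w2')
plan((441.7,198.2,16),-70.75,2)
```

```text
[-9.00029860e+01 -2.67119194e-02 -7.09277798e+01] [442.47266496 197.1278221   57.09488494]
[-9.00029860e+01 -2.67119194e-02 -7.09277798e+01] [442.47266496 197.1278221   57.09488494]
[-9.00029860e+01 -2.67119194e-02 -7.09277798e+01] [442.47266496 197.1278221   57.09488494]
n 2 row x -0.48 y 20.77 z -0.35 wy -0.079 speed 0.6 r 484.13028205225913 484.4350986914011
```

View pics/w2.png

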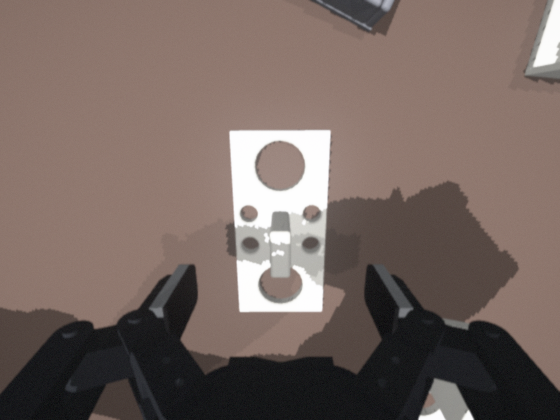

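The plate is centred between the fingers, with the grip at about (280,255). I'll go down and close.

Request:
{"fn": "step_arm", "kwargs": {"steps": [[-0.5,21,-0.3,0,-0.1,0,0],[-0.5,20,-0.3,0,-0.1,0,0],[0,0,0,0,0,0,0],[0,0,0,0,0,0,0.5],[0,0,0,0,0,0,1],[0,0,0,0,0,0,1],[0,0,0,0,0,0,1],[0,0,0,0,0,0,1],[0,0,0,0,0,0,1],[0,0,0,0,0,0,1]], "squeeze": 50}}

```text
t: 4.6
ee_pos: [441.1, 198.9, 16.3]
orientation: [-90.0, -0.0, -70.6]
force: [-1.1, -0.3, 5.8]
grip_width: 0.131
```

Request:
{"fn": "step_arm", "kwargs": {"steps": [[0,0,0,0,0,0,1],[0,0,0,0,0,0,1],[0,-10,0,0,0,0,1],[0,-20,0,0,0,0,1],[0,-40,0,0,0,0,1],[0,-40,0,0,0,0,1],[0,-40,0,0,0,0,1],[0,0,0,0,0,0,1],[0,0,0,0,0,0,1]]}}

```text
t: 5.5
ee_pos: [441.0, 198.7, 166.7]
orientation: [-89.9, -0.0, -70.6]
force: [0.8, -0.2, -2.0]
grip_width: 0.137
```

Run:
```python
from h import *
s=robot.observe();print(s['orientation'],s['ee_pos'],s['force'],s['grip_width'])
snap('wrist','w3')
for n in (10,12,14):plan((622.5,-158.5,166),-92.1,n)
```

```text
[-8.98974311e+01 -2.49367377e-02 -7.06289016e+01] [441.01955634 198.67852869 166.68996331] [ 0.75047921 -0.15719174 -1.99457852] 0.13667512589722228
n 10 row x 38.46 y -0.04 z 11.99 wy 2.148 speed 40.3 r 493.27291651720094 642.3616582580252
n 12 row x 32.02 y -0.03 z 10.10 wy 1.790 speed 33.6 r 491.44761691150717 642.3616582580253
n 14 row x 27.42 y -0.03 z 8.71 wy 1.534 speed 28.8 r 490.1711679114416 642.3616582580255
```

View pics/w3.png

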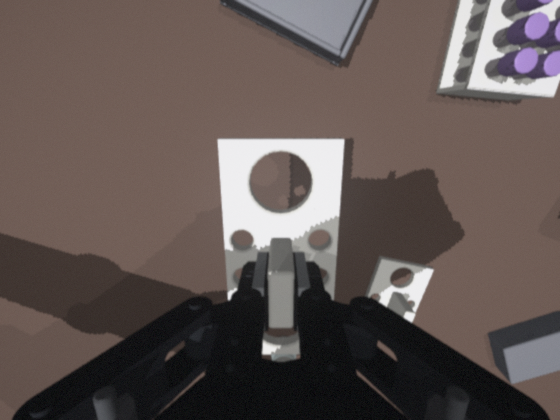

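The plate is held and looks level in the view. Next I'll carry it over the base at the same height.

Request:
{"fn": "step_arm", "kwargs": {"steps": [[16,0,5,0,0.9,0,1],[27.4,0,8.7,0,1.53,0,1],[27.4,0,8.7,0,1.53,0,1],[27.4,0,8.7,0,1.53,0,1],[27.4,0,8.7,0,1.53,0,1],[27.4,0,8.7,0,1.53,0,1],[27.4,0,8.7,0,1.53,0,1],[27.4,0,8.7,0,1.53,0,1],[27.4,0,8.7,0,1.53,0,1],[27.4,0,8.7,0,1.53,0,1],[27.4,0,8.7,0,1.53,0,1],[27.4,0,8.7,0,1.53,0,1],[27.4,0,8.7,0,1.53,0,1],[16,0,5,0,0.9,0,1],[0,0,0,0,0,0,1],[0,0,0,0,0,0,1]]}}

```text
t: 7.15
ee_pos: [614.9, -134.0, 164.8]
orientation: [-90.1, 0.1, -90.7]
force: [-0.1, 0.5, -1.1]
grip_width: 0.129
```

Run:
```python
from h import *
s=robot.observe();print(s['orientation'],s['ee_pos'],s['force'],s['grip_width'])
snap('wrist','w4');snap('top','top4');snap('scene','sc4')
plan((622.5,-158.5,166),-92.1,1)
im=load('top4')['image'];cv2.imwrite('pics/top4c.png',cv2.resize(im[110:230,210:340],None,fx=5,fy=5,interpolation=cv2.INTER_CUBIC))
im=load('sc4')['image'];cv2.imwrite('pics/sc4c.png',cv2.resize(im[150:290,230:380],None,fx=4,fy=4,interpolation=cv2.INTER_CUBIC))
```

```text
[-9.01014626e+01  7.58439989e-02 -9.07260695e+01] [ 614.94013094 -133.98185167  164.82588564] [-0.06433652  0.51925483 -1.06919629] 0.12904865395475984
n 1 row x 25.62 y -0.19 z 7.47 wy 1.498 speed 26.7 r 642.3616582580253 642.3616582580253
```

View pics/w4.png

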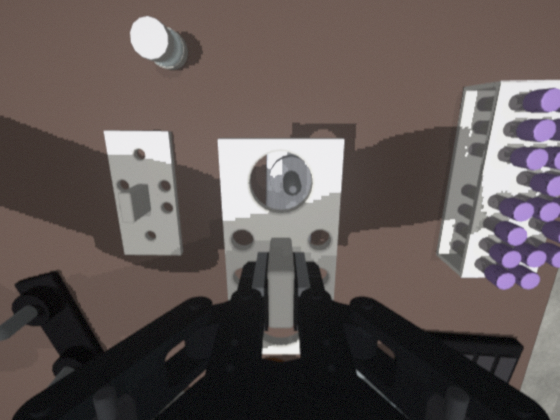

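View pics/sc4c.png

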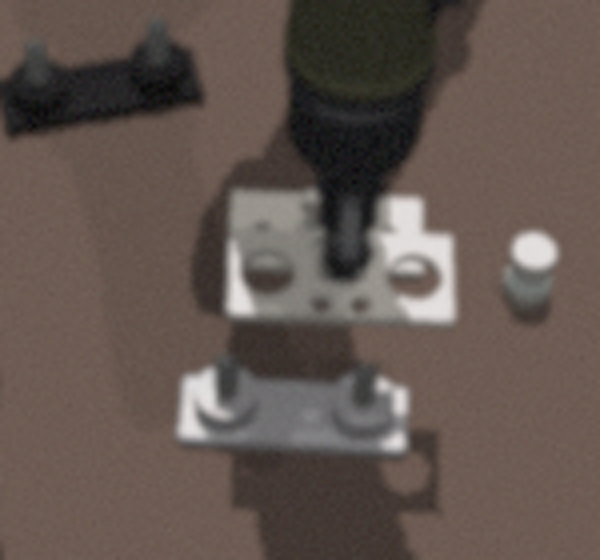

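View pics/top4c.png

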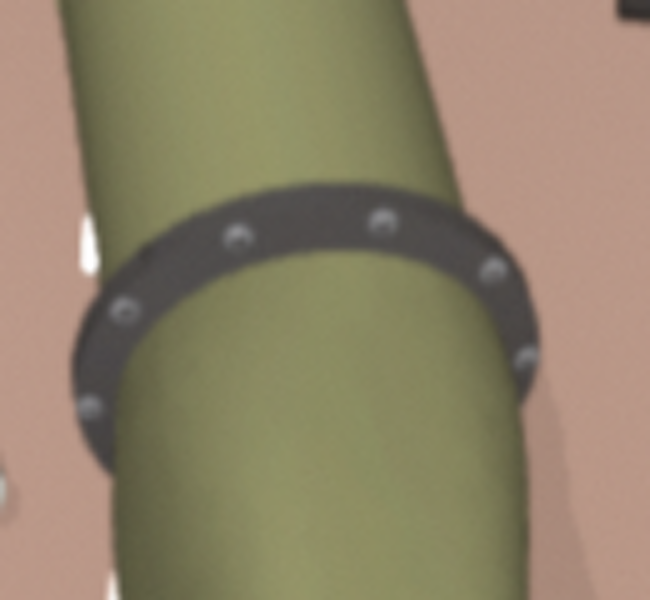

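The wrist view shows one post through the near hole at about (291,180). The scene crop shows the plate held level, with the base still about 27 mm off in y. I'll check the base pose independently from the scene camera.

Run:
```python
from h import *
c=load('scene1');im=c['image']
cv2.imwrite('pics/s1c.png',cv2.resize(im[230:275,265:345],None,fx=9,fy=9,interpolation=cv2.INTER_CUBIC))
```

```text
(no output)
```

View pics/s1c.png

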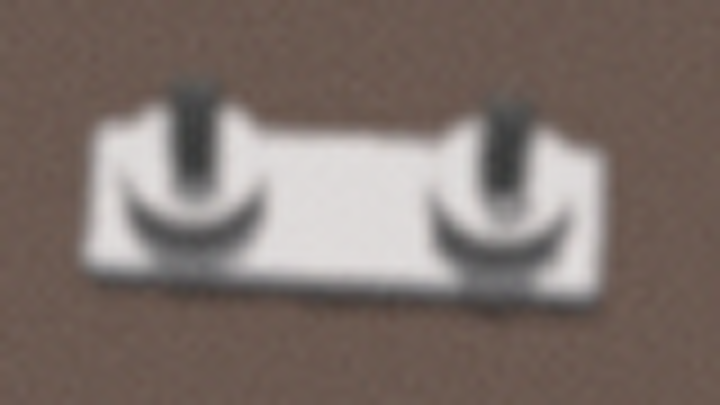

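Request:
{"fn": "step_arm", "kwargs": {"steps": [[10,0,3,0,0.7,0,1],[15.6,0,4.5,0,0.7,0,1],[0,0,0,0,0,0,1],[0,0,0,0,0,0,1]]}}

```text
t: 7.7
ee_pos: [622.5, -161.5, 165.6]
orientation: [-90.0, 0.0, -92.3]
force: [-1.2, 0.9, -1.2]
grip_width: 0.132
```

Run:
```python
from h import *
s=robot.observe();print(s['orientation'],s['ee_pos'],s['force'],s['grip_width'])
snap('wrist','w5');snap('scene','sc5')
im=load('sc5')['image'];cv2.imwrite('pics/sc5c.png',cv2.resize(im[150:290,230:380],None,fx=4,fy=4,interpolation=cv2.INTER_CUBIC))
```

```text
[-9.00142963e+01  7.85017234e-04 -9.22632427e+01] [ 622.47260768 -161.46783626  165.55413842] [-1.16369378  0.94610768 -1.23273864] 0.13153873657592968
```

View pics/w5.png

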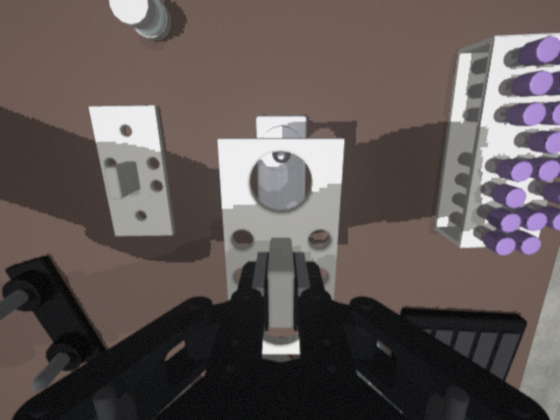

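View pics/sc5c.png

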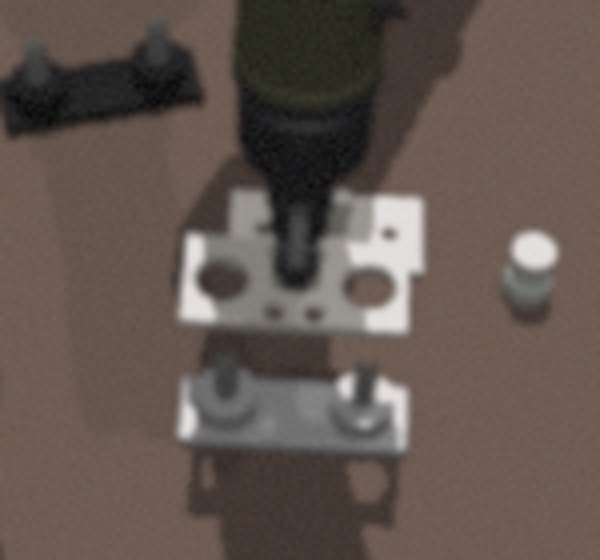

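Run:
```python
from h import *
c=load('scene1')
B=lambda x,y:(265+(x+.5)/9-.5,230+(y+.5)/9-.5)
for z,p,q in((76,(194,80),(508,98)),(32,(194,182),(500,195))):
    a=pix(c,*B(*p),z);b=pix(c,*B(*q),z);d=b-a
    print('posts',z,(a+b)/2,a,b,np.linalg.norm(d),np.degrees(np.arctan2(d[1],d[0]))-90)
c=load('w5');print('tip w',pix(c,281,156,76))
# hole centre in wrist at plate top height 157.6
print('hole w',pix(c,280.5,182,157.5), 'expected post +y:',622.5+45*np.sin(np.radians(2.1)),-158.5+45)
im=c['image'];cv2.imwrite('pics/w5c.png',cv2.resize(im[100:230,210:350],None,fx=4,fy=4,interpolation=cv2.INTER_CUBIC))
# plate height at points
for u,v in((235,160),(325,160),(232,215),(328,215)): print(pix(c,u,v))
```

```text
posts 76 [ 622.57843045 -155.61133982   76.        ] [ 620.98376061 -200.21526386   76.        ] [ 624.1731003  -111.00741579   76.        ] 89.26484215478507 -2.0475542284861206
posts 32 [ 627.95949469 -155.20812294   32.        ] [ 627.17921972 -199.68572175   32.        ] [ 628.73976966 -110.73052414   32.        ] 88.96888499909028 -1.005042500052724
tip w [ 625.03178578 -113.05661019   76.        ]
hole w [ 624.50586603 -116.05925655  157.5       ] expected post +y: 624.148966891795 -113.5
[ 601.42068284 -103.58192431  157.1352051 ]
[ 647.9622456  -105.41560635  157.43687741]
[ 597.1622253  -133.45054383  157.42389256]
[ 649.87865222 -135.72087183  157.01427115]
```

View pics/w5c.png

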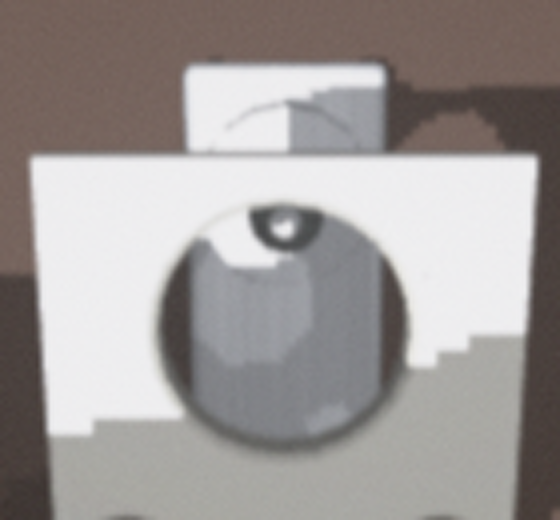

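Request:
{"fn": "step_arm", "kwargs": {"steps": [[-2,0,0.4,0,0,0,1],[-1.5,10,0.3,0,0,0,1],[0,20,0,0,0,0,1],[0,20,0,0,0,0,1],[0,10,0,0,0,0,1],[0,0,0,0,0,0,1],[0,0,0,0,0,0,1]]}}

```text
t: 8.5
ee_pos: [623.7, -156.6, 106.1]
orientation: [-90.0, 0.0, -92.1]
force: [0.5, -0.5, -0.4]
grip_width: 0.132
```

Run:
```python
from h import *
s=robot.observe();print(s['orientation'],s['ee_pos'],s['force'],s['grip_width'])
c=snap('wrist','w6');snap('scene','sc6')
a=cv2.resize(load('sc6')['image'][180:280,250:350],None,fx=4,fy=4,interpolation=cv2.INTER_CUBIC)
b=cv2.resize(c['image'][100:230,215:345],(400,400),interpolation=cv2.INTER_CUBIC)
cv2.imwrite('pics/c6.png',np.hstack([a,b]))
```

```text
[-8.99846488e+01  1.88637391e-02 -9.21359083e+01] [ 623.65244983 -156.6111182   106.0578992 ] [ 0.52676037 -0.53882452 -0.4004207 ] 0.1322085879670974
```

View pics/c6.png

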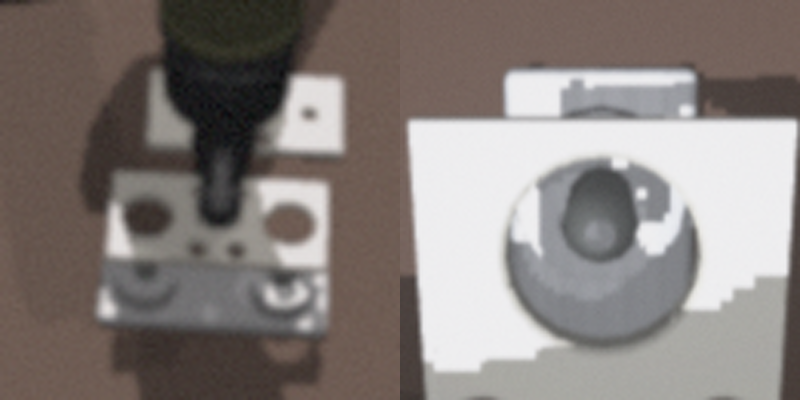

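The post tip sits well inside the near hole at about (600,235) in the crop, and the plate lines up with the base. I'll lower over the posts and slow down near the collars.

Request:
{"fn": "step_arm", "kwargs": {"steps": [[0,10,0,0,0,0,1],[0,10,0,0,0,0,1],[0,10,0,0,0,0,1],[0,10,0,0,0,0,1],[0,6,0,0,0,0,1],[0,3,0,0,0,0,1],[0,0,0,0,0,0,1],[0,0,0,0,0,0,1]]}}

```text
t: 9.4
ee_pos: [623.6, -156.9, 57.0]
orientation: [-90.0, 0.0, -92.2]
force: [0.7, 0.5, -1.7]
grip_width: 0.133
```

Run:
```python
from h import *
s=robot.observe();print(s['orientation'],s['ee_pos'],s['force'],s['grip_width'])
c=snap('wrist','w7');snap('scene','sc7')
a=cv2.resize(load('sc7')['image'][180:280,250:350],None,fx=4,fy=4,interpolation=cv2.INTER_CUBIC)
b=cv2.resize(c['image'][100:230,215:345],(400,400),interpolation=cv2.INTER_CUBIC)
cv2.imwrite('pics/c7.png',np.hstack([a,b]))
```

```text
[-8.99743958e+01  4.97684324e-03 -9.21575310e+01] [ 623.62309277 -156.90364808   57.04028234] [ 0.65442038  0.51038647 -1.6908339 ] 0.1333631230716632
```

View pics/c7.png

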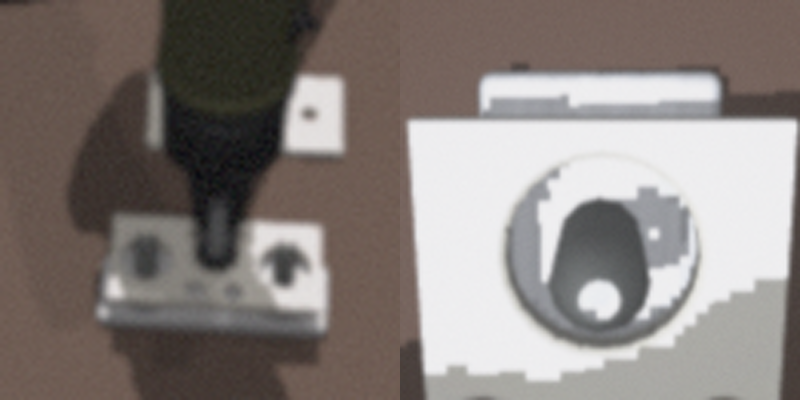

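Both posts are through the holes. Now slow lowering onto the collars (about 8.5 mm left).

Request:
{"fn": "step_arm", "kwargs": {"steps": [[0,2,0,0,0,0,1],[0,2,0,0,0,0,1],[0,1.5,0,0,0,0,1],[0,1,0,0,0,0,1],[0,0.7,0,0,0,0,1],[0,0.5,0,0,0,0,1],[0,0,0,0,0,0,1],[0,0,0,0,0,0,1]]}}

```text
t: 10.3
ee_pos: [623.4, -157.0, 49.1]
orientation: [-90.0, 0.0, -92.2]
force: [-0.1, -0.2, -1.0]
grip_width: 0.133
```

Request:
{"fn": "step_arm", "kwargs": {"steps": [[0,0.5,0,0,0,0,1],[0,0,0,0,0,0,1],[0,0,0,0,0,0,1]]}}

```text
t: 10.6
ee_pos: [623.4, -157.0, 48.6]
orientation: [-90.0, 0.0, -92.2]
force: [0.3, -0.2, -1.1]
grip_width: 0.132
```

Request:
{"fn": "step_arm", "kwargs": {"steps": [[0,0.5,0,0,0,0,1],[0,0,0,0,0,0,1],[0,0,0,0,0,0,1]]}}

```text
t: 10.9
ee_pos: [623.5, -156.9, 48.3]
orientation: [-90.0, -0.0, -92.2]
force: [-1.4, -0.4, 1.7]
grip_width: 0.136
```

Request:
{"fn": "step_arm", "kwargs": {"steps": [[0,0.5,0,0,0,0,1],[0,0,0,0,0,0,1],[0,0,0,0,0,0,1]]}}

```text
t: 11.2
ee_pos: [623.5, -156.9, 48.3]
orientation: [-90.0, -0.0, -92.2]
force: [-1.7, 0.6, 6.3]
grip_width: 0.132
```

The plate touches at TCP z 48.3 with about +6 N. Releasing and rising.

Request:
{"fn": "step_arm", "kwargs": {"steps": [[0,-0.3,0,0,0,0,0.85],[0,0,0,0,0,0,0.7],[0,0,0,0,0,0,0.5],[0,0,0,0,0,0,0.4],[0,0,0,0,0,0,0.4],[0,0,0,0,0,0,0.4],[0,-10,0,0,0,0,0.4],[0,-30,0,0,0,0,0.4],[0,-40,0,0,0,0,0.4],[0,-40,0,0,0,0,0.4],[0,0,-40,0,0,0,0.4],[0,0,-50,0,0,0,0.4],[0,0,-50,0,0,0,0.4],[0,0,0,0,0,0,0.4],[0,0,0,0,0,0,0.4]]}}

```text
t: 12.7
ee_pos: [482.7, -152.1, 169.0]
orientation: [-90.0, -0.1, -92.2]
force: [0.6, 0.3, 0.7]
grip_width: 0.602
```

Run:
```python
from h import *
s=robot.observe();print(s['t'],s['ee_pos'],s['force'],s['grip_width'])
c=snap('wrist','w8');snap('scene','sc8');snap('top','top8')
cv2.imwrite('pics/sc8c.png',cv2.resize(load('sc8')['image'][180:290,230:360],None,fx=5,fy=5,interpolation=cv2.INTER_CUBIC))
```

```text
12.7 [ 482.74644249 -152.12175858  168.9509805 ] [0.56508365 0.33097797 0.74780825] 0.6024870205498585
```

View pics/w8.png

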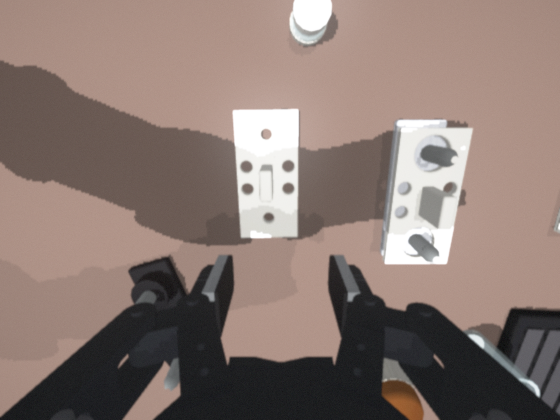

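View pics/sc8c.png

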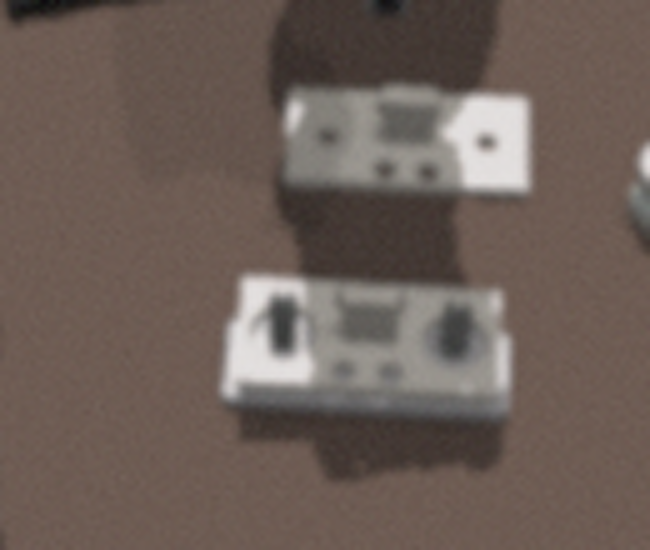

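View pics/top8.png

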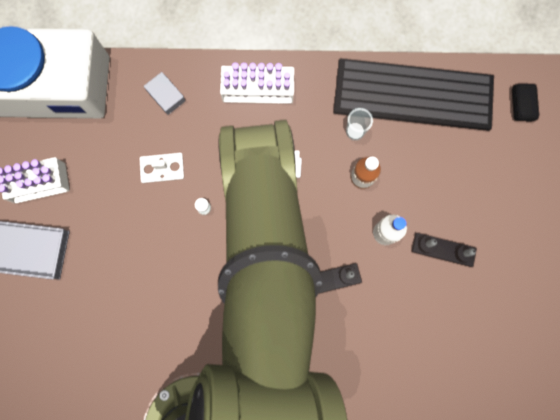

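The wrist view shows the plate over the base at about (425,195), with both posts standing through its holes at (432,153) and (420,243). The other two plates haven't moved. I'll check the level by depth.

Run:
```python
from h import *
c=load('w8')
def med(u,v):
    a=[pix(c,u+i,v+j) for i in(-1,0,1) for j in(-1,0,1)];return np.median(a,0).round(1)
for u,v in((410,135),(458,137),(403,175),(455,175),(398,220),(448,225),(393,255),(440,257),(415,200)): print((u,v),med(u,v))
print('bench',med(350,150),'smallplate',med(285,130))
```

```text
(410, 135) [602.8 -94.8  39.9]
(458, 137) [646.9 -98.2  39.8]
(403, 175) [ 600.1 -131.4   40.3]
(455, 175) [ 649.3 -133.4   40.2]
(398, 220) [ 599.2 -176.8   40. ]
(448, 225) [ 625.  -167.5   80.4]
(393, 255) [ 597.4 -215.5   39.4]
(440, 257) [ 646.1 -219.2   40.4]
(415, 200) [ 613.8 -156.6   40.1]
bench [ 5.584e+02 -1.109e+02 -1.000e-01] smallplate [490.2 -87.4   8.3]
```

The plate top is at 40 mm (+/-0.6) everywhere I measured, so it is level and fully down (32 + 8). Signing off.

```bash
python3 -c "
from plant import robot
print(robot.observe()['dq'].round(2)); print(robot.sign_off())"
```

```text
[-0.4   0.63  0.05  0.02 -0.04 -0.02 -0.  ]
the job is handed in; nothing more can be done
None
```

The tube plate is on the aluminium rack base, lying level and fully down on both collars. I handed the job in at about 12.9 s of the 38 s allowed.

- **What I did:** I gripped the white plate with the 34 mm end holes by its upright grip and carried it over the base. I lowered it over both posts until it touched the collars (about 6 N), then released it and moved the gripper clear.
- **Last checks:** Depth readings put the plate top at 39.4–40.4 mm, and 40 mm is the fully seated height. Both posts show through the end holes. The other two plates lie where they were, and the robot touches nothing.
- **Disagreements:** Position estimates for the base from the different cameras differed by up to about 3 mm in y and 8 mm in x. I lined the plate up on the post as the wrist camera saw it, and the holes give about 9 mm of clearance all round. One depth reading of 80 mm in the final check was on the plate's own grip, so I ignored it.

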